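# Hook the pull tab and swing the stock bin forward

### The job

Take the S-hook with the yellow grip out of its slotted holder and hook it down through the small hole in the orange pull tab of the blue tilting bin, feeling gently for the hole: the springy tab must not be pressed hard. Then, using only the hook, pull the bin gently forward to its stop, and leave it open for restocking with the hook hanging in the hole. Leave the other things on the counter alone.

Things in the scene. Friction and masses are not known exactly. Their poses are not given: they have to be found in the camera images.
- hook_grip (a point): the place to grip the S-hook: 106 mm above its underside, in the middle of its yellow grip block (24 mm along x, 10 mm thick along y, from 83 to 121 mm above the underside), which sits on the upper bend. Axes as hook. Keep fingertips above the block's lower edge, or they meet the tab when the hook is seated.
- hook_tip (a point): the rounded lower end (5 mm across) of the upper hook's leg, which goes into the hole with the shank outside the tab's front edge and hook x along rack x: 13 mm along x and 49.5 mm above the hook's origin. Axes as hook.
- hook_bend (a point): the top of that leg, where the bend begins: 27.5 mm above the tip and 5.5 mm below the underside of the bend. Axes as hook.
- hook: S-hook of 5 mm round steel wire, 121 mm tall, 70 g, upright in its holder; origin under the yellow grip, level with the underside; z up, S in the x-z plane. Shank at x = -13 mm. Upper hook opens downward, its straight leg at x = +13 mm (21 mm clear to the shank), underside of its bend at z = 83 mm. Lower hook opens upward, tip at x = -37 mm.
- holder: grey holder on an aluminium foot, fixed; origin under its foot, below the hook's yellow grip, z up. The hook's upper bend hangs on a post (12 x 10 mm, top 87 mm above the counter); its lower end stands in a slot (8 mm wide, 32 mm long, rim 45 mm above the counter) with 1.5 mm play, its underside 4 mm above the counter. Lift the hook straight up at least 60 mm to free it.
- rack: counter-top rack, fixed, 130 x 344 x 160 mm, with three blue tilting bins side by side; origin under its middle; its x axis points from the front (open side, orange tab) to the back, y along the row, z up. Only the middle bin swings.
- lip (a point): middle of the middle bin's front top edge, level with the orange tab's top face, 134 mm above the turning line; x back, z up, tilts with the bin. The flat tab is 4 mm thick, 80 mm wide, its front edge 46 mm in front (-x). Its round hole, 10 mm across, is at x = -34 mm, mid-width of the tab, but the tab was clipped on by hand: it sits up to 16 mm to either side (y), unmeasured.
- bin (a joint): tilt of the middle bin: 0 rad upright (closed), grows as its top swings forward (towards the rack's -x); a stop at 0.44 rad. It turns about the line along the rack's y axis, 55 mm in front of the rack's origin (rack x = -0.055) and 20 mm above the counter. It is stiff (about 3 to 6 N pull at the tab) and stays where it is left.
- tape: white ring of tape, 68 mm across, 20 mm high, lying; origin under its middle; a bystander
- tab_root (a point): where the tab springs from the bin: 6 mm in front of lip and 4 mm lower, same axes (it does not show the tab's sideways place). The tab bends down about here, 1.6 mm per N at the hole, and springs back: a tip lowered beside the hole meets a soft push, which falls away as it slides into the hole. More than about 10 N is too hard.
- sensor_mid (a point): grey capnography sensor block, 42 x 28 x 25 mm, lying; the point is half-way up; a bystander
- drill_mid (a point): yellow plastic bone drill lying on its side, about 160 x 125 x 38 mm; the point is half-way up; a bystander
- laryngoscope_mid (a point): chrome laryngoscope handle lying, 150 x 30 x 29 mm; the point is half-way up; a bystander
- airway_mid (a point): purple curved plastic airway lying flat, about 95 x 55 x 12 mm; the point is half-way up; a bystander
- mount_mid (a point): clear plastic elbowed catheter mount lying, 95 x 40 x 22 mm; the point is half-way up; a bystander
There are look-alikes about, which are no part of the job. Several things have the shape of the hook; the one meant has the colours described above.

How it is judged (in metres and radians):
On the way, in this order (a step that is already met when the one before it is completed fails the run):
1. the hook is lifted clear of its holder, the bin still closed (z of hook in the frame of holder above 0.05 m and value of joint bin below 0.1 rad), for 0.1 s.
2. the hook's upper tip has gone down through the hole in the tab, the bin still less than 0.15 rad open (x of hook_tip in the frame of lip between -0.058 and -0.008 m and y of hook_tip in the frame of lip between -0.023 and 0.023 m and z of hook_tip in the frame of lip between -0.05 and -0.022 m and x of hook_bend in the frame of lip between -0.042 and -0.01 m and y of hook_bend in the frame of lip between -0.023 and 0.023 m and z of hook_bend in the frame of lip above -0.014 m and value of joint bin below 0.15 rad), for 0.1 s.
3. the bin has been swung forward to its stop, the hook still through the hole (x of hook_tip in the frame of lip between -0.058 and -0.008 m and y of hook_tip in the frame of lip between -0.023 and 0.023 m and z of hook_tip in the frame of lip between -0.05 and -0.022 m and x of hook_bend in the frame of lip between -0.042 and -0.01 m and y of hook_bend in the frame of lip between -0.023 and 0.023 m and z of hook_bend in the frame of lip above -0.014 m and value of joint bin above 0.38 rad), for 0.2 s.
At the end, for the whole second after the job is handed in: The middle bin stands open at its stop (tilt over 0.37 rad of 0.44), and the hook, released and at rest (under 0.03 m/s), hangs on the tab with its upper leg through the hole, the tip at least 22 mm below the tab's top face (x of hook_tip in the frame of lip between -0.058 and -0.008 m and y of hook_tip in the frame of lip between -0.023 and 0.023 m and z of hook_tip in the frame of lip between -0.05 and -0.022 m and x of hook_bend in the frame of lip between -0.042 and -0.01 m and y of hook_bend in the frame of lip between -0.023 and 0.023 m and z of hook_bend in the frame of lip above -0.014 m and value of joint bin above 0.37 rad and contact force between hook and rack above 0.2 N and linear speed of hook below 0.03 m/s and contact force between the fingers and hook below 0.05 N); the robot touches nothing.
It fails at once if the hook presses or pulls on the tab or bin with more than 12 N (contact force between hook and rack above 12 N).
It fails at once if the gripper or arm pushes the bin, tab or rack (over 3 N) (contact force between any of the fingers, the arm and rack above 3 N).
It fails at once if another thing on the counter is moved more than 30 mm (distance of any of sensor_mid, drill_mid, laryngoscope_mid, airway_mid, mount_mid, tape from where it was at the start of the episode above 0.03 m).
It also fails if it takes over 61 s, if anything falls off the work surface, if the arm or the gripper's body presses on something with over 40 N, if the wrist force passes 120 N, or if a joint passes its speed limit or range.

### The arm

A 7-joint arm with a two-finger parallel gripper is mounted at the origin on the work surface. World frame = base frame: x ahead of the robot, y to its left, z up, the work surface at z = 0. Lengths are in mm, angles in rad, forces in N, time in s.
With the tool pointing down it reaches from about 400 to 875 mm from the base axis. Payload 6.5 kg.
Tool frame: the origin (TCP) lies between the finger pads; the fingertips stand 11 mm ahead of it and the grasp point (between the pads) lies 8 mm behind it; z points along the fingers, x is the direction in which the jaws open and shut, and the axes are right-handed (so a half turn about z gives the same grasp; the last joint's range is limited). The gripper opens to 85 mm and grips with 20 to 120 N. Pads are 22 mm wide; open, the fingers measure 114 mm over their backs; the gripper's body (76 mm by 85 mm) begins 54 mm behind the grasp point. The pads swing forward as they close: fully open they stand 13 mm farther back than shut.
Start: joints at [-1.231, 0.536, -0.004, 1.538, 0.003, 1.067, -0.071], TCP at [256.584, 597.206, 242.29] pointing down, gripper open.
Joint ranges: [-2.7, 2.7], [-0.37, 2.16], [-1.27, 1.26], [0.24, 2.4], [-1.31, 4.45], [0.19, 1.91], [-2.76, 2.76]. Speed limits (rad/s): [2.39, 2.39, 3.14, 3.14, 3.14, 3.14, 3.14].

### API

Orientations are given as a unit quaternion [w, x, y, z].
In Python, from workcell import r, imaging, workorder gives the robot as it stands.
- The arm moves only by the tool arm_command, never from a script. Its argument "plan" is a list of rows, each a list of 7 numbers: the shift along the world's x, y, z in cm, then the turn, a rotation vector about the world's x, y, z in rad, then the closure, from 0 (fully open) to 1 (shut). A call has 1 to 20 rows; each row is the pose to reach, as a shift and turn from the pose measured when the call began; what a row does not reach only later rows make up. A row lasts 1/10 s, in which the tool goes at most 50 mm and 8.59 degrees, less where a joint would pass 70% of its speed; a pose out of reach is approached as far as the arm can. A call with a gripper value outside its range is refused whole. The fingers move at their own pace and stop on an object; "newtons" is the grip in N (left out, the last holds). Time passes only in rows, so rows that repeat a pose let the fingers close. It gives the time, the measured TCP pose, the force and the opening at its end, in the units of the state.
- r.read_state(): the state, without advancing time (a new reading comes with each control period).
- imaging.capture(name): name is "side" or "top"; returns the picture (400x640x3 uint8, blue, green, red); there is no depth.
- imaging.get_calibration(name): a dict with "fov_y" (degrees; the focal length in pixels is half the picture's height over the tangent of half this angle, whatever the lens; pixels are square), "cx", "cy" (the principal point, pixels), "R" (3x3) and "t" (3): a world point X has camera coordinates R X + t. Camera axes: x right, y down, z forward; pixel columns grow to the right and rows downward; lengths in mm; the calibration is good to about 2 mm. A picture is of the moment at which its call begins. get_calibration takes no time and is no camera call.
- workorder.hand_in(): hands the job in, once; it reports no verdict.
The state is a dict: "clock": time; "joint_pos": joint angles; "joint_velocities": joint speeds; "joint_torque": joint torques, N m; "eef_pos": TCP position; "tcp_rot": TCP orientation; "ft_force": force on the tool from outside, world axes, zero at the start; "moment": the same for the moment, N m; "width": opening from 0.0 (shut) to 1.0 (fully open).
Only numpy, scipy, OpenCV 4.12 (cv2) and the standard library are available. Lean on these libraries where they do the work, as an engineer would, in place of code of your own. Each camera call takes 0.05 s, during which the arm holds its last target.

## Working session

There is one attempt and no reset: what is moved stays moved. The work goes in short steps, Python scripts to look and compute and a tool call to move; the robot and the scene stay as the last step left them, time stands still between calls to the robot, and variables do not carry over. Pictures are saved under pics/ and viewed, and the job is handed in when it is done.

Besides the shell and the picture viewer there is one more tool, called as name(argument=value, ...) on one line, values as JSON. arm_command: Moves the arm, as the interface text tells. Its arguments: {"type":"object","properties":{"plan":{"type":"array","items":{"type":"array","items":{"type":"number"}}},"newtons":{"type":"number"}},"required":["plan"]}

```bash
mkdir -p pics; python3 - <<'E'
from workcell import r, imaging, workorder
import cv2
for n in ("side","top"):
    im=imaging.capture(n); cv2.imwrite(f"pics/{n}0.png",im)
    print(n,imaging.get_calibration(n))
print(r.read_state())
E
```

```text
side {'fov_y': 48.61205344251832, 'cx': 322.3037168694578, 'cy': 191.47604468576068, 'R': array([[ 0.97515599, -0.22150021,  0.00290783],
       [-0.12399555, -0.5566747 , -0.82142461],
       [ 0.18356443,  0.80065657, -0.5703097 ]]), 't': array([-504.70901569,  124.62107198,  935.24136725])}
top {'fov_y': 56.34282449917336, 'cx': 316.70091118073776, 'cy': 201.40682016826472, 'R': array([[-0.01897591, -0.99969046, -0.01609064],
       [-0.98213621,  0.02165132, -0.18692161],
       [ 0.18721214,  0.01225619, -0.98224305]]), 't': array([-53.705715  , 516.20158723, 978.80325667])}
{'clock': 0.1, 'joint_pos': array([-1.23118324,  0.53709839, -0.00442099,  1.53873533,  0.00260977,
        1.06732905, -0.0711976 ]), 'joint_velocities': array([ 0.00085241, -0.00113139,  0.00036776, -0.00202045,  0.00039496,
       -0.00069725,  0.00033798]), 'joint_torque': array([ 1.99008886e-03, -5.84564459e+01,  1.05163369e+00, -2.59779793e+01,
        1.26466120e-02,  4.60498137e-03,  1.29211969e-05]), 'eef_pos': array([256.40774419, 596.7003019 , 241.51090114]), 'tcp_rot': array([ 4.84417236e-04,  8.35076841e-01,  5.50132763e-01, -6.14245507e-04]), 'ft_force': array([ 0.59599425,  0.13444622, -0.06016643]), 'moment': array([-0.07263971,  0.03129202,  0.01776792]), 'width': 1.0018946685064196}
```

View pics/side0.png

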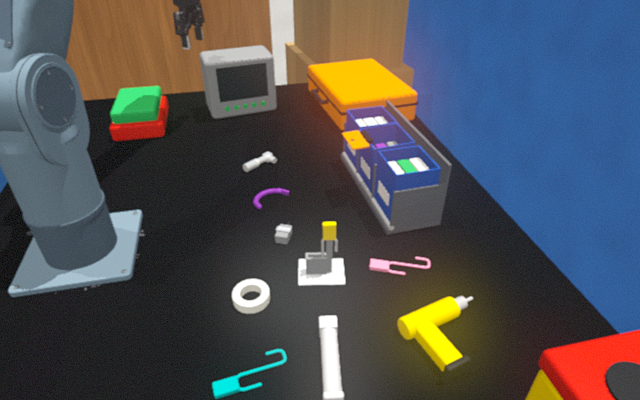

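View pics/top0.png

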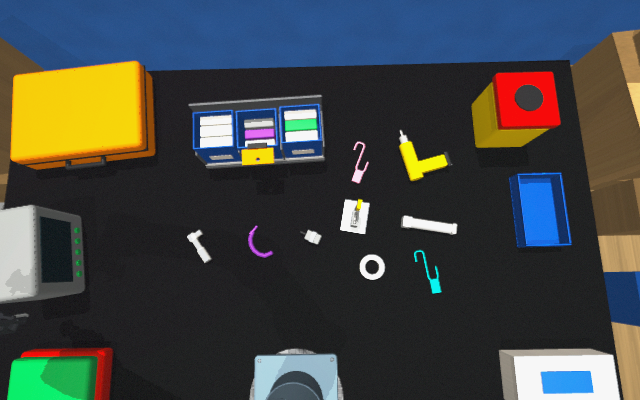

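The side view shows the yellow-grip hook in its holder at about (330,235) and the rack at (390,165). In the top view the holder is at (355,215) and the orange tab at (258,157). There are three hook shapes: pink (360,160), cyan (428,270), and the yellow-grip one upright in the grey holder (357,207). Only the last fits the description, so I'll confirm it in an enlarged crop.

```bash
python3 - <<'E'
import cv2,numpy as np
s=cv2.imread("pics/side0.png");t=cv2.imread("pics/top0.png")
z=lambda im,x0,y0,w,h,k:cv2.resize(im[y0:y0+h,x0:x0+w],None,fx=k,fy=k,interpolation=cv2.INTER_CUBIC)
a=z(s,290,210,66,80,6);b=z(t,330,190,50,50,8);
cv2.imwrite("pics/c1.png",np.hstack([cv2.resize(a,(396,480)),cv2.resize(b,(400,480))]))
a=z(s,330,95,130,140,3.4);b=z(t,230,130,60,45,6)
c=np.zeros((480,800,3),np.uint8);c[:a.shape[0],:a.shape[1]]=a[:480];c[:b.shape[0],a.shape[1]:a.shape[1]+b.shape[1]]=b[:, :800-a.shape[1]]
cv2.imwrite("pics/c2.png",c)
E
```

```text
(no output)
```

View pics/c1.png

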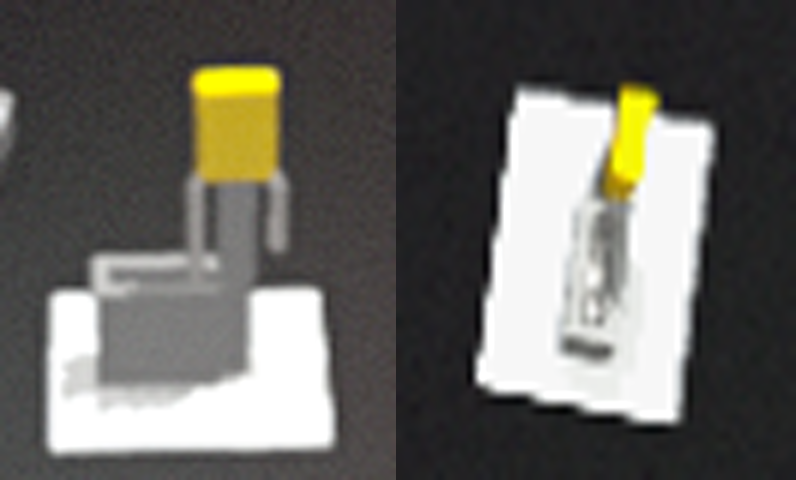

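View pics/c2.png

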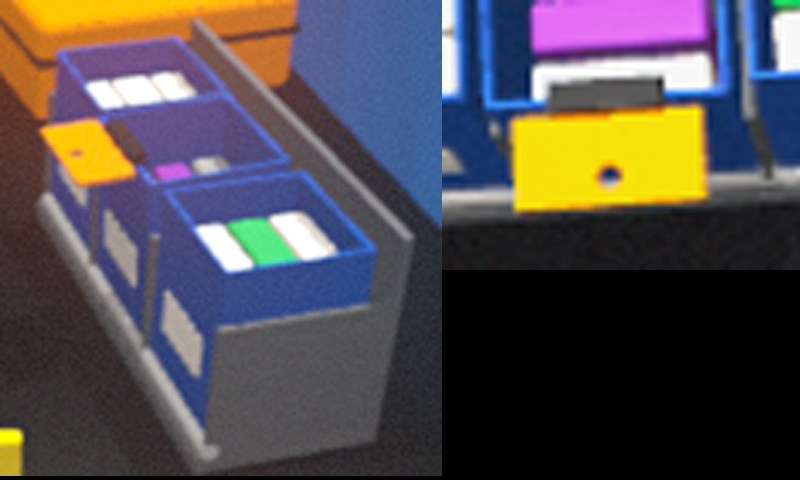

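The crop confirms the hook: yellow grip, steel wire, upright in the grey holder, with the leg on the right in the side view. The tab hole is visible in both views, at about (257,159) in the top view and (353,140) in the side view. Next I'll measure.

```bash
cat > h.py <<'E'
import numpy as np,cv2
from workcell import imaging
C={n:imaging.get_calibration(n) for n in("side","top")}
def ray(n,u,v):
    c=C[n];f=200/np.tan(np.radians(c["fov_y"]/2))
    d=c["R"].T@np.array([(u-c["cx"])/f,(v-c["cy"])/f,1]);o=-c["R"].T@c["t"];return o,d/np.linalg.norm(d)
def plane(n,u,v,z):
    o,d=ray(n,u,v);return o+d*(z-o[2])/d[2]
def tri(us,ut):
    o1,d1=ray("side",*us);o2,d2=ray("top",*ut)
    A=np.stack([d1,-d2],1);s=np.linalg.lstsq(A,o2-o1,rcond=None)[0]
    p,q=o1+s[0]*d1,o2+s[1]*d2;return (p+q)/2,np.linalg.norm(p-q)
def proj(n,X):
    c=C[n];f=200/np.tan(np.radians(c["fov_y"]/2));p=c["R"]@np.array(X)+c["t"];return f*p[0]/p[2]+c["cx"],f*p[1]/p[2]+c["cy"]
E
python3 - <<'E'
from h import *
np.set_printoptions(precision=1,suppress=True)
im={n:cv2.imread(f"pics/{n}0.png") for n in C}
def mask(n,x0,x1,y0,y1,lo,hi):
    h=cv2.cvtColor(im[n],cv2.COLOR_BGR2HSV);m=cv2.inRange(h,lo,hi);k=np.zeros_like(m);k[y0:y1,x0:x1]=m[y0:y1,x0:x1];return k
# yellow block
for n,b in(("side",(300,356,205,260)),("top",(340,375,190,225))):
    for nm,lo in(("all",(20,120,80)),("topface",(20,120,225))):
        m=mask(n,*b,lo,(40,255,255));c=cv2.findContours(m,0,2)[0]
        c=max(c,key=cv2.contourArea);r_=cv2.minAreaRect(c);print(n,nm,r_,cv2.boundingRect(c),"ctr@125",plane(n,*r_[0],125))
        if n=="top" and nm=="topface":
            bx=cv2.boxPoints(r_);print([plane(n,*p,125) for p in bx])
# foot white top view
m=mask("top",330,380,185,245,(0,0,200),(180,60,255))
c=max(cv2.findContours(cv2.morphologyEx(m,3,np.ones((15,15))),0,2)[0],key=cv2.contourArea);bx=cv2.boxPoints(cv2.minAreaRect(c))
P=np.array([plane("top",*p,6) for p in bx]);print("foot",bx,P, np.degrees([np.arctan2(*(P[(i+1)%4]-P[i])[1::-1]) for i in range(4)]),P.mean(0))
# tab
for n,b in(("top",(235,285,140,175)),("side",(335,375,125,155))):
    m=mask(n,*b,(10,120,100),(40,255,255));c=max(cv2.findContours(m,cv2.RETR_CCOMP,2)[0],key=cv2.contourArea);rr=cv2.minAreaRect(c);bx=cv2.boxPoints(rr)
    P=np.array([plane(n,*p,154) for p in bx]);print(n,"tab",bx,P,np.degrees([np.arctan2(*(P[(i+1)%4]-P[i])[1::-1]) for i in range(4)]),[np.linalg.norm(P[(i+1)%4]-P[i]) for i in range(4)])
    x0,x1,y0,y1=(252,263,154,164) if n=="top" else (346,359,134,147)
    g=im[n][y0:y1,x0:x1].max(2).astype(float);w=np.clip(np.median(g)-g-15,0,None);yy,xx=np.mgrid[y0:y1,x0:x1];uv=((w*xx).sum()/w.sum(),(w*yy).sum()/w.sum())
    print("hole",n,uv,plane(n,*uv,154)); 
    if n=="top":ut=uv
    else:us=uv
print("tri hole",tri(us,ut))
E
```

```text
side all ((328.5, 230.5), (19.0, 15.0), 90.0) (321, 221, 16, 20) ctr@125 [ 484.4 -194.7  125. ]
side topface ((329.0, 223.5), (3.0, 12.0), 90.0) (323, 222, 13, 4) ctr@125 [ 490.  -175.4  125. ]
top all ((358.6981201171875, 204.55661010742188), (4.395537853240967, 11.95036792755127), 15.945395469665527) (356, 199, 7, 12) ctr@125 [ 489.9 -171.4  125. ]
top topface ((358.85137939453125, 203.89187622070312), (3.6167776584625244, 8.38434886932373), 9.462322235107422) (357, 200, 5, 9) ctr@125 [ 491.6 -171.9  125. ]
[array([ 481.9, -165.2,  125. ]), array([ 503.1, -169.6,  125. ]), array([ 501.4, -178.5,  125. ]), array([ 480.2, -174.2,  125. ])]
foot [[339.6 229.8]
 [344.4 199.1]
 [368.8 203. ]
 [364.  233.6]] [[ 440.2 -126.7    6. ]
 [ 528.  -143.2    6. ]
 [ 515.2 -212.5    6. ]
 [ 427.9 -194.9    6. ]] [ -10.7 -100.4  168.7   79.8] [ 477.8 -169.3    6. ]
top tab [[240.6 148.8]
 [273.  146.6]
 [274.1 163.1]
 [241.7 165.2]] [[635.1 125.  154. ]
 [638.8  42.7 154. ]
 [595.4  39.8 154. ]
 [591.7 121.4 154. ]] [ -87.4 -176.2   92.6    4.7] [np.float64(82.43517220057804), np.float64(43.543202546067576), np.float64(81.72396600737375), np.float64(43.57845956953859)]
hole top (np.float64(257.5097402597403), np.float64(158.75757575757575)) [607.7  81.7 154. ]
side tab [[340.3 133.3]
 [353.4 123.2]
 [369.9 144.5]
 [356.9 154.6]] [[586.4 112.7 154. ]
 [631.4 158.  154. ]
 [637.8  45.3 154. ]
 [596.1   7.9 154. ]] [  45.2  -86.7 -138.1   95.3] [np.float64(63.78712390334194), np.float64(112.85329723206327), np.float64(56.0282538171433), np.float64(105.32801596254588)]
hole side (np.float64(347.14632665452336), np.float64(143.7959927140255)) [588.4  59.6 154. ]
tri hole (array([603.5,  84.4, 141.5]), np.float64(15.636267023567266))
```

```bash
python3 - <<'E'
from h import *
np.set_printoptions(precision=1,suppress=True)
im={n:cv2.imread(f"pics/{n}0.png") for n in C}
def cen(n,u,v,k=3):
    x0,x1,y0,y1=u-k,u+k+1,v-k,v+k+1
    g=im[n][y0:y1,x0:x1,2].astype(float);print(g.astype(int));w=np.clip(np.percentile(g,60)-g-15,0,None);yy,xx=np.mgrid[y0:y1,x0:x1];return((w*xx).sum()/w.sum(),(w*yy).sum()/w.sum())
a=cen("side",352,140,2);b=cen("top",258,159,3)
print(a,b,plane("side",*a,154),plane("top",*b,154),tri(a,b))
t=cv2.resize(im["top"][85:175,180:335],None,fx=5,fy=5,interpolation=cv2.INTER_CUBIC);cv2.imwrite("pics/rk.png",t)
E
```

```text
[[255 255 255 255 255]
 [255 243 231 236 255]
 [254 222 205 222 255]
 [255 255 255 255 255]
 [255 255 255 255 255]]
[[247 247 247 247 247 247 247]
 [247 247 244 244 247 247 247]
 [247 199  66  51 194 247 247]
 [246 153  56  61 133 247 247]
 [247 214 170 177 245 247 247]
 [247 247 244 243 247 247 247]
 [247 247 247 247 247 247 247]]
(np.float64(352.04761904761904), np.float64(139.8452380952381)) (np.float64(257.51113172541744), np.float64(158.73747680890537)) [604.4  75.4 154. ] [607.7  81.7 154. ] (array([607.7,  82.4, 150.3]), np.float64(2.2613430121691205))
```

View pics/rk.png

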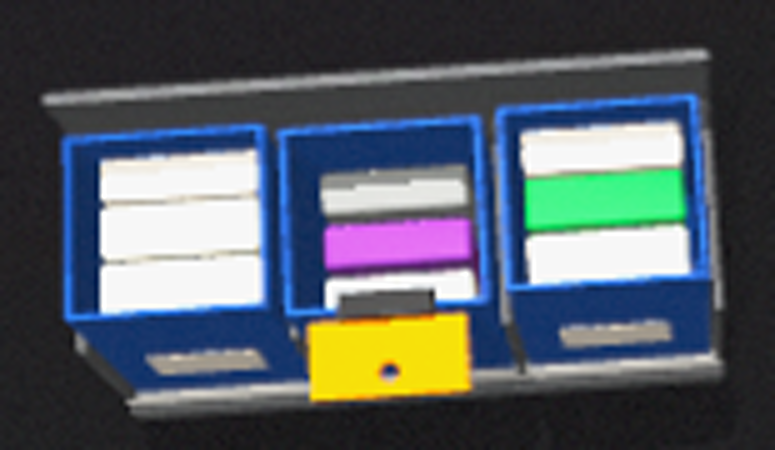

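```bash
python3 - <<'E'
from h import *
np.set_printoptions(precision=1,suppress=True)
for nm,a,b,z in(("back",(45,98),(708,54),160),("binback",(65,138),(697,96),154),("binfrontL-R",(68,318),(710,278),154),("foot front",(130,410),(720,372),8),("tab front",(310,400),(470,390),154),("tab L",(308,322),(311,400),154),("tabR",(468,313),(470,390),154)):
    p,q=[plane("top",u/5+180-.4,v/5+85-.4,z) for u,v in(a,b)]
    d=q-p;print(nm,p,q,np.degrees(np.arctan2(d[1],d[0]))+90,np.linalg.norm(d))
# middle bin front corners
p,q=[plane("top",u/5+180-.4,v/5+85-.4,154) for u,v in((291,313),(486,300))];print(p,q,(p+q)/2)
# side view of leg tip/shank: pixel expectations
y=np.radians(-10.6);c=np.array([490.5,-172.5])
for nm,x,z in(("leg tip",13,53.5),("lower tip",-37,45),("blocktop",0,125)):
    X=[c[0]+x*np.cos(y),c[1]+x*np.sin(y),z];print(nm,proj("side",X),proj("top",X))
E
```

```text
back [757.1 261.  160. ] [772.3 -82.6 160. ] 2.5369768915911237 343.91934513426685
binback [737.4 251.8 154. ] [752.  -76.4 154. ] 2.5478769572855953 328.5645558565858
binfrontL-R [639.6 246.  154. ] [652.8 -81.  154. ] 2.3220955382673907 327.33400008211976
foot front [633.5 259.3   8. ] [648.3 -86.3   8. ] 2.460923647590249 345.954445771146
tab front [593.3 121.7 154. ] [596.6  41.  154. ] 2.348055478262964 80.75418816669278
tab L [634.4 123.4 154. ] [593.3 121.1 154. ] -86.80947809918013 41.20390218325222
tabR [637.2  42.1 154. ] [596.6  41.  154. ] -88.41520393086583 40.62308147643466
[639.4 132.2 154. ] [643.9  32.9 154. ] [641.7  82.6 154. ]
leg tip (np.float64(335.1995530131297), np.float64(251.21715017234362)) (np.float64(357.3047601952548), np.float64(204.38716607751218))
lower tip (np.float64(309.4205612413574), np.float64(255.09098106209746)) (np.float64(354.3523288002807), np.float64(222.7596829686376))
blocktop (np.float64(328.9130602522565), np.float64(222.4946052576423)) (np.float64(359.1189104273153), np.float64(204.31455559665207))
```

Hole and lip agree: the hole is at (607.7, 81.7), the lip at (641.7, 82), rack yaw is 2.5°, and the measured widths come out at 344 and 80 mm. The grip is at (490.5, -172.5) with hook yaw -10.6°. Now I'll move above the hook.

arm_command(plan=[[2,-4,1,0,0,0.02,0],[4,-8,2,0,0,0.04,0],[6,-12,3,0,0,0.06,0],[8,-16,3,0,0,0.08,0],[10,-20,3,0,0,0.1,0],[12,-24,3,0,0,0.12,0],[14,-28,3,0,0,0.14,0],[16,-32,3,0,0,0.16,0],[18,-36,3,0,0,0.18,0],[20,-40,3,0,0,0.2,0],[20.5,-44,3,0,0,0.22,0],[21,-48,3,0,0,0.22,0],[21.5,-52,3,0,0,0.22,0],[22,-56,3,0,0,0.22,0],[22.5,-60,3,0,0,0.22,0],[23,-64,3,0,0,0.22,0],[23.4,-68,3,0,0,0.22,0],[23.4,-72,3,0,0,0.22,0],[23.4,-76.9,3,0,0,0.22,0],[23.4,-76.9,3,0,0,0.22,0]])

```text
clock: 2.1
eef_pos: [488.8, -179.9, 271.7]
tcp_rot: [0.002, 0.773, 0.635, -0.002]
ft_force: [0.1, -1.0, -0.1]
width: 1.003
```

```bash
cat > st.py <<'E'
from workcell import r
import numpy as np
from scipy.spatial.transform import Rotation as R
np.set_printoptions(precision=3,suppress=True)
s=r.read_state();q=s["tcp_rot"];m=R.from_quat(np.r_[q[1:],q[0]]).as_matrix()
print("t",s["clock"],"p",s["eef_pos"],"xaxis yaw",np.degrees(np.arctan2(m[1,0],m[0,0])),"z",m[:,2],"F",s["ft_force"],"M",s["moment"],"w",s["width"],"\nq",s["joint_pos"])
E
python3 st.py
```

```text
t 2.1 p [ 488.838 -179.858  271.655] xaxis yaw 78.7806880306205 z [-0.    -0.006 -1.   ] F [ 0.075 -0.986 -0.08 ] M [ 0.015 -0.02   0.004] w 1.0030618215152232 
q [-0.035  0.289  0.363  1.865 -0.114  1.007  1.75 ]
```

arm_command(plan=[[0.15,0.7,-3,0,0,0.01,0.3],[0.15,0.7,-6,0.005,0,0.01,0.3],[0.15,0.7,-8,0.005,0,0.01,0.3],[0.15,0.7,-10,0.005,0,0.01,0.3],[0.15,0.7,-10,0.005,0,0.01,0.3],[0.15,0.7,-10,0.005,0,0.01,0.3]])

```text
clock: 2.7
eef_pos: [490.3, -172.6, 171.8]
tcp_rot: [-0.0, 0.77, 0.638, -0.001]
ft_force: [0.9, 0.3, 1.0]
width: 0.703
```

```bash
python3 st.py; python3 - <<'E'
from h import *
s=imaging.capture("side");t=imaging.capture("top")
a=cv2.resize(s[150:300,270:400],None,fx=3,fy=3,interpolation=2);b=cv2.resize(t[150:250,310:410],(390,450))
cv2.imwrite("pics/d1.png",np.hstack([a,b]))
E
```

```text
t 2.7 p [ 490.255 -172.631  171.807] xaxis yaw 79.35666532840834 z [-0.001 -0.    -1.   ] F [0.873 0.278 1.021] M [ 0.018  0.014 -0.049] w 0.7025276564982624 
q [-0.004  0.424  0.321  1.957 -0.183  0.789  1.805]
```

View pics/d1.png

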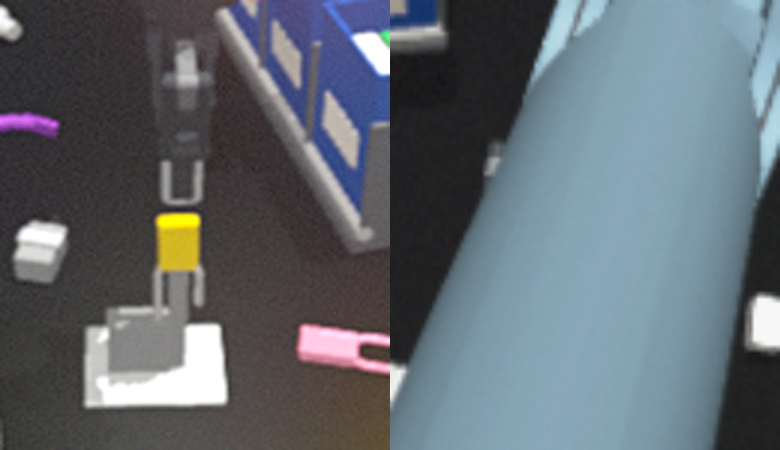

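The side view shows the fingers straddling the yellow grip, centred in x (crop column about 182 against 180). I'll descend and close.

arm_command(plan=[[0,0,-3,0,0,0,0.3],[0,0,-5,0,0,0,0.3],[0,0,-6.7,0,0,0,0.3],[0,0,-6.7,0,0,0,0.3],[0,0,-6.7,0,0,0,0.5],[0,0,-6.7,0,0,0,0.7],[0,0,-6.7,0,0,0,0.8],[0,0,-6.7,0,0,0,0.9],[0,0,-6.7,0,0,0,1],[0,0,-6.7,0,0,0,1],[0,0,-6.7,0,0,0,1],[0,0,-6.7,0,0,0,1]], newtons=40)

```text
clock: 4.0
eef_pos: [491.8, -172.9, 106.5]
tcp_rot: [0.001, 0.77, 0.638, 0.001]
ft_force: [-0.2, 0.8, 6.8]
width: 0.112
```

```bash
python3 st.py
```

```text
t 4.0 p [ 491.766 -172.94   106.509] xaxis yaw 79.35529352349043 z [ 0.003 -0.001 -1.   ] F [-0.233  0.817  6.757] M [ 0.281  0.186 -0.024] w 0.1124958829418671 
q [ 0.032  0.532  0.281  1.99  -0.235  0.647  1.849]
```

arm_command(plan=[[0,0,1,0,0,0,1],[0,0,2.5,0,0,0,1],[0,0,4.5,0,0,0,1],[0,0,6.5,0,0,0,1],[0,0,9,0,0,0,1],[0,0,11,0,0,0,1],[0,0,13,0,0,0,1],[0,0,14,0,0,0,1],[0,0,14,0,0,0,1],[0,0,14,0,0,0,1]])

```text
clock: 5.0
eef_pos: [491.3, -172.8, 246.0]
tcp_rot: [0.001, 0.77, 0.639, 0.001]
ft_force: [-0.5, -0.3, -1.0]
width: 0.111
```

```bash
python3 st.py; python3 - <<'E'
from h import *
s=imaging.capture("side")
cv2.imwrite("pics/d2.png",cv2.resize(s[100:300,250:420],None,fx=3,fy=3,interpolation=2))
E
```

```text
t 5.0 p [ 491.324 -172.761  245.97 ] xaxis yaw 79.36125863605729 z [ 0.002 -0.001 -1.   ] F [-0.508 -0.296 -1.041] M [ 0.005 -0.022  0.004] w 0.11141144605823082 
q [-0.036  0.32   0.354  1.893 -0.135  0.949  1.764]
```

View pics/d2.png

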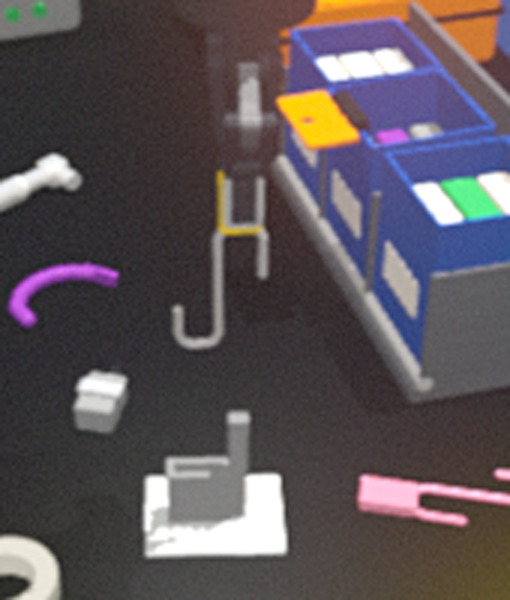

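The hook is lifted clear of the holder and upright in the jaws, leg to the right with its tip at crop (263,277). I'll measure the tip relative to the TCP in the hook's plane.

```bash
python3 - <<'E'
from h import *
np.set_printoptions(precision=2,suppress=True)
y=np.radians(-10.64);ex=np.array([np.cos(y),np.sin(y),0]);n=np.array([-np.sin(y),np.cos(y),0]);T=np.array([491.3,-172.8,246.])
for nm,u,v in(("tipbottom",263,277),("leg up",263,245),("shank",217,300),("shank hi",218,250),("bottom",198,347),("lowertip",178,308),("block low L",220,234),("block low R",264,234)):
    o,d=ray("side",u/3+250-.33,v/3+100-.33);p=o+d*((T-o)@n)/(d@n)-T;print(nm,"along x %.1f z %.1f"%(p@ex,p[2]))
E
```

```text
tipbottom along x 13.2 z -52.8
leg up along x 12.7 z -30.3
shank along x -13.7 z -68.7
shank hi along x -13.2 z -33.2
bottom along x -25.2 z -103.6
lowertip along x -36.8 z -74.0
block low L along x -12.1 z -22.3
block low R along x 13.1 z -22.8
```

arm_command(plan=[[0.5,3,0,0,0,0.04,1],[1,6,0,0,0,0.08,1],[1.5,9,0,0,0,0.12,1],[2,12,0,0,0,0.16,1],[3,15,0,0,0,0.2,1],[4,18,0,0,0,0.229,1],[5,21,0,0,0,0.229,1],[6,23.5,0,0,0,0.229,1],[7,25,0,0,0,0.229,1],[8.5,25.4,0,0,0,0.229,1],[9.5,25.4,0,0,0,0.229,1],[10.3,25.4,-0.3,0,0,0.229,1],[10.4,25.4,-0.6,0,0,0.229,1],[10.4,25.4,-0.6,0,0,0.229,1],[10.4,25.4,-0.6,0,0,0.229,1],[10.4,25.4,-0.6,0,0,0.229,1]])

```text
clock: 6.65
eef_pos: [594.7, 81.1, 239.7]
tcp_rot: [0.0, 0.692, 0.722, 0.0]
ft_force: [1.0, 0.2, -1.4]
width: 0.112
```

```bash
python3 st.py; python3 - <<'E'
from h import *
s=imaging.capture("side")
cv2.imwrite("pics/d3.png",cv2.resize(s[60:220,280:440],None,fx=3.7,fy=3.7,interpolation=2))
t=imaging.capture("top")
cv2.imwrite("pics/d3t.png",cv2.resize(t[80:200,180:340],None,fx=4,fy=4,interpolation=2))
E
```

```text
t 6.65 p [594.745  81.12  239.694] xaxis yaw 92.46723868758515 z [ 0.001 -0.    -1.   ] F [ 1.001  0.161 -1.444] M [-0.009 -0.    -0.04 ] w 0.11243267620253529 
q [-0.362  0.457  0.205  1.69  -0.106  1.005  1.493]
```

View pics/d3.png

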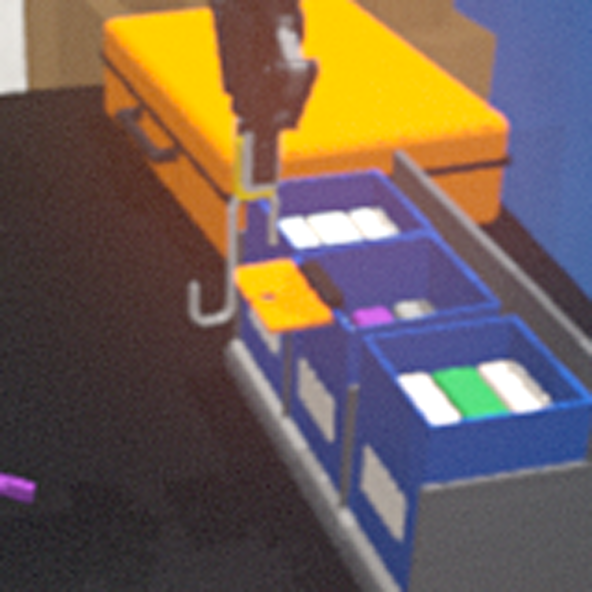

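View pics/d3t.png

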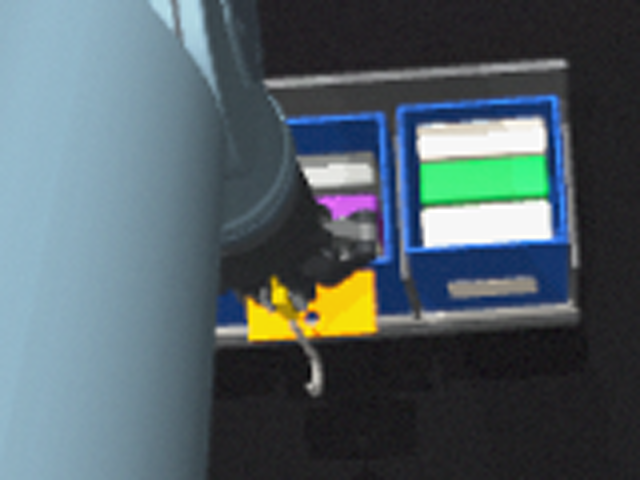

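The hook is in front of and above the tab, with the leg tip at side crop (272,243) over the hole at (268,296). I'll lower it to just above the tab and compare in one view.

arm_command(plan=[[0,0,-1,0,0,0,1],[0,0,-2,0,0,0,1],[0,0,-2.5,0,0,0,1],[0,0,-2.5,0,0,0,1],[0,0,-2.5,0,0,0,1]])

```text
clock: 7.25
eef_pos: [594.9, 81.2, 214.6]
tcp_rot: [0.0, 0.692, 0.722, 0.0]
ft_force: [0.6, 1.2, -0.5]
width: 0.108
```

```bash
python3 st.py; python3 - <<'E'
from h import *
s=imaging.capture("side")
cv2.imwrite("pics/d4.png",cv2.resize(s[100:160,320:390],None,fx=8,fy=8,interpolation=2))
T=np.array([594.9,81.1,215.])
print(proj("side",T+[13,.6,-53]),proj("side",[607.7,81.7,154]))
E
```

```text
t 7.25 p [594.902  81.196 214.574] xaxis yaw 92.47354158154907 z [ 0.001 -0.    -1.   ] F [ 0.619  1.228 -0.543] M [ 0.014 -0.033 -0.001] w 0.10831262433021739 
q [-0.358  0.485  0.2    1.712 -0.113  0.955  1.499]
(np.float64(352.89910078838324), np.float64(135.33018390679848)) (np.float64(352.6695629532645), np.float64(138.42969429712454))
```

View pics/d4.png

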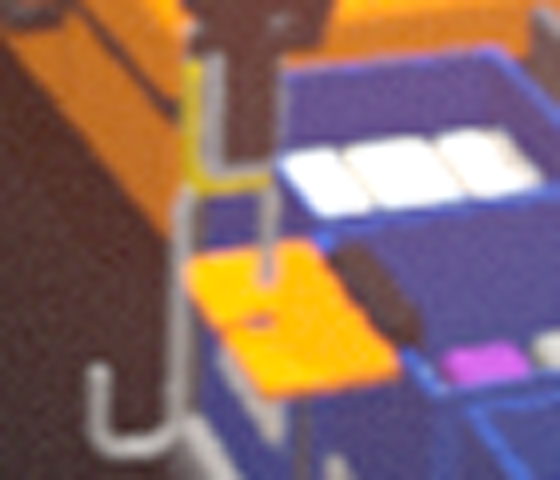

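```bash
python3 - <<'E'
from h import *
s=imaging.capture("top")
cv2.imwrite("pics/d5.png",cv2.resize(s[135:185,230:300],None,fx=10,fy=10,interpolation=2))
T=np.array([594.9,81.2,214.6])
for z in(-53,-25,):print(proj("top",T+[13,.6,z]))
print(proj("top",T+[-13,-.6,-60]),proj("top",[607.7,81.7,154]))
E
```

```text
(np.float64(256.9355978330304), np.float64(157.7562844995063))
(np.float64(254.93867520365797), np.float64(154.27917618605153))
(np.float64(257.7825070806139), np.float64(168.53903252431394)) (np.float64(257.4961984535032), np.float64(158.74028377381615))
```

View pics/d5.png

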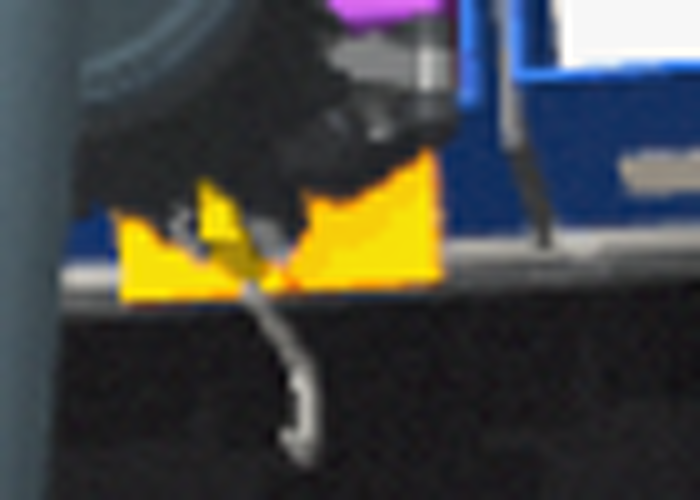

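```bash
python3 - <<'E'
from h import *
T=np.array([594.9,81.2,214.6])
for d in([-37,-1.6,-74.5],[-13,-.6,-95],[-13,-.6,-40]):
  u,v=proj("top",T+d);print((u-230+.45)*10,(v-135+.45)*10)
E
```

```text
295.0465901329302 446.86883703584056
305.34522866590646 376.6791023082583
268.3959235421248 317.629995990636
```

The predicted hook pixels match both views within about 0.3 px, so I trust the tool frame. I'll feel downward a short way; a miss would press with only about 3 N.

arm_command(plan=[[0,0,-0.3,0,0,0,1],[0,0,-0.6,0,0,0,1],[0,0,-0.9,0,0,0,1],[0,0,-1.2,0,0,0,1],[0,0,-1.2,0,0,0,1],[0,0,-1.2,0,0,0,1]])

```text
clock: 7.95
eef_pos: [595.2, 81.3, 203.0]
tcp_rot: [0.001, 0.692, 0.722, 0.001]
ft_force: [-0.3, 0.8, -1.3]
width: 0.11
```

```bash
python3 st.py; python3 - <<'E'
from h import *
s=imaging.capture("side")
cv2.imwrite("pics/d6.png",cv2.resize(s[100:160,320:390],None,fx=8,fy=8,interpolation=2))
E
python3 st.py|head -1
```

```text
t 7.95 p [595.16   81.269 202.989] xaxis yaw 92.47602294449388 z [ 0.002 -0.    -1.   ] F [-0.331  0.755 -1.283] M [ 0.012 -0.016 -0.037] w 0.11045849036216156 
q [-0.356  0.499  0.197  1.721 -0.117  0.931  1.502]
t 8.0 p [595.255  81.24  203.111] xaxis yaw 92.4733563056934 z [ 0.002 -0.    -1.   ] F [-0.305  0.377 -0.511] M [ 0.002 -0.018 -0.014] w 0.1084173038131222
```

View pics/d6.png

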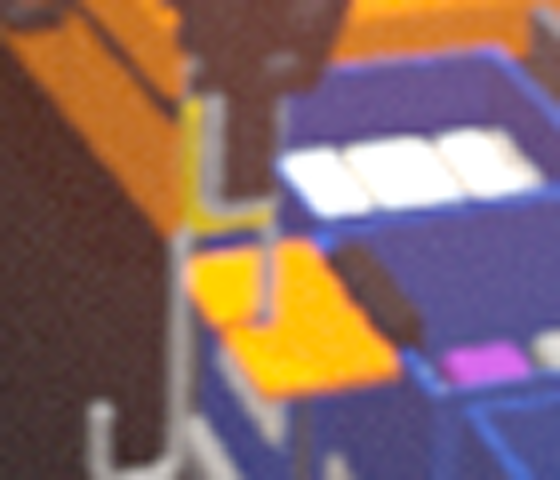

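There is no upward force and the leg ends at the hole, so it appears to be entering. I'll go down further in small steps.

arm_command(plan=[[0,0,-0.2,0,0,0,1],[0,0,-0.4,0,0,0,1],[0,0,-0.6,0,0,0,1],[0,0,-0.6,0,0,0,1]])

```text
clock: 8.4
eef_pos: [595.0, 81.2, 196.8]
tcp_rot: [0.001, 0.692, 0.722, 0.0]
ft_force: [1.3, -0.2, -0.4]
width: 0.112
```

```bash
python3 st.py; python3 - <<'E'
from h import *
s=imaging.capture("side")
cv2.imwrite("pics/d7.png",cv2.resize(s[100:160,320:390],None,fx=8,fy=8,interpolation=2))
E
python3 st.py|head -1
```

```text
t 8.4 p [595.045  81.224 196.751] xaxis yaw 92.47348566657271 z [ 0.001 -0.    -1.   ] F [ 1.269 -0.221 -0.417] M [-0.064  0.013  0.019] w 0.11172307369808827 
q [-0.355  0.507  0.196  1.726 -0.119  0.919  1.503]
t 8.45 p [595.122  81.276 196.905] xaxis yaw 92.47809527233365 z [ 0.002 -0.    -1.   ] F [ 0.188 -0.008 -0.592] M [0.032 0.028 0.022] w 0.11068865590791352
```

View pics/d7.png

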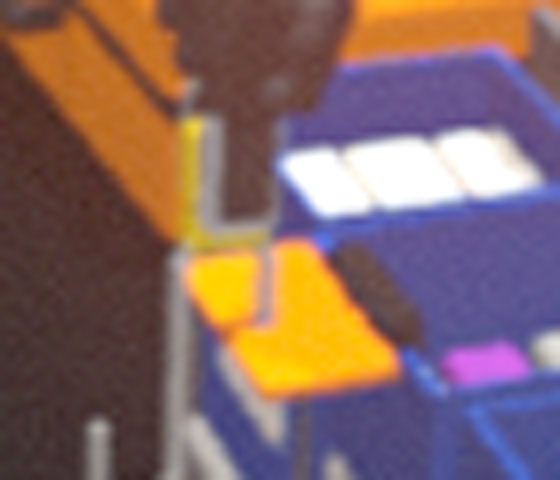

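The leg's visible end stays at crop row 322 while the grip comes down, so the leg is through the hole. I'll continue to about 28 mm depth.

arm_command(plan=[[0,0,-0.25,0,0,0,1],[0,0,-0.5,0,0,0,1],[0,0,-0.75,0,0,0,1],[0,0,-1.0,0,0,0,1],[0,0,-1.25,0,0,0,1],[0,0,-1.5,0,0,0,1],[0,0,-1.7,0,0,0,1],[0,0,-1.8,0,0,0,1],[0,0,-1.8,0,0,0,1],[0,0,-1.8,0,0,0,1]])

```text
clock: 9.45
eef_pos: [595.2, 81.2, 179.0]
tcp_rot: [0.001, 0.692, 0.722, 0.001]
ft_force: [0.0, -0.4, -1.2]
width: 0.105
```

```bash
python3 st.py; python3 - <<'E'
from h import *
s=imaging.capture("side")
cv2.imwrite("pics/d8.png",cv2.resize(s[100:180,310:390],None,fx=7,fy=7,interpolation=2))
E
python3 st.py|head -1
```

```text
t 9.45 p [595.211  81.232 178.981] xaxis yaw 92.47208005747916 z [ 0.002 -0.    -1.   ] F [ 0.036 -0.426 -1.176] M [-0.024 -0.041  0.01 ] w 0.10546581139313349 
q [-0.351  0.529  0.191  1.739 -0.124  0.884  1.507]
t 9.5 p [595.201  81.272 179.025] xaxis yaw 92.4778140856702 z [ 0.002 -0.    -1.   ] F [-0.714  0.545 -1.801] M [ 0.022 -0.003  0.042] w 0.10635189172806206
```

View pics/d8.png

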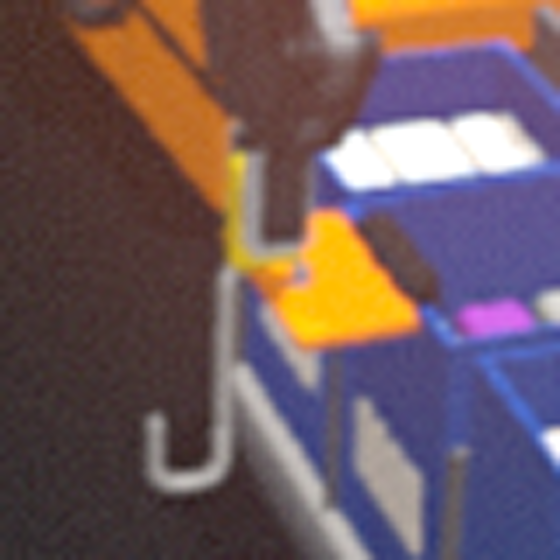

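The leg is about 28 mm deep and the shank hangs outside the tab. I'll start the pull gently, tilting the hook with the bin along its arc.

arm_command(plan=[[-0.1,0,0,0,0,0,1],[-0.2,-0.01,0,0,0,0,1],[-0.36,-0.02,-0.05,0.0004,-0.01,0,1],[-0.52,-0.02,-0.1,0.001,-0.02,0,1],[-0.68,-0.03,-0.15,0.0013,-0.03,0,1],[-0.83,-0.04,-0.2,0.0017,-0.04,0,1],[-0.99,-0.04,-0.26,0.002,-0.05,0,1],[-1.15,-0.05,-0.31,0.0026,-0.06,0,1],[-1.3,-0.06,-0.37,0.003,-0.07,0,1],[-1.45,-0.06,-0.43,0.0035,-0.08,0,1],[-1.6,-0.07,-0.49,0.004,-0.09,0,1],[-1.76,-0.08,-0.55,0.0044,-0.1,0,1],[-1.76,-0.08,-0.55,0.0044,-0.1,0,1]])

```text
clock: 10.8
eef_pos: [578.6, 80.5, 174.2]
tcp_rot: [0.036, 0.691, 0.721, 0.038]
ft_force: [5.5, -0.4, -1.4]
width: 0.112
```

```bash
python3 st.py; python3 - <<'E'
from h import *
s=imaging.capture("side")
cv2.imwrite("pics/d9.png",cv2.resize(s[100:180,310:390],None,fx=7,fy=7,interpolation=2))
E
python3 st.py|head -1
```

```text
t 10.8 p [578.6    80.495 174.248] xaxis yaw 92.47393234957916 z [ 0.105  0.005 -0.994] F [ 5.503 -0.363 -1.363] M [-0.073 -0.944 -0.041] w 0.11196647423436301 
q [-0.378  0.461  0.196  1.875 -0.107  0.712  1.485]
t 10.85 p [578.568  80.517 174.207] xaxis yaw 92.47165467336106 z [ 0.104  0.005 -0.995] F [ 5.622 -0.451  0.137] M [-0.072 -1.024 -0.029] w 0.10559802643104403
```

View pics/d9.png

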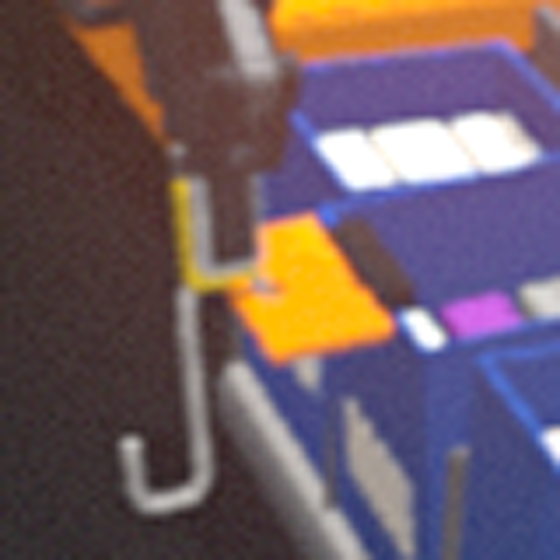

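The bin is following at about 5.5 N with the leg still in the hole. Continuing.

arm_command(plan=[[-0.2,-0.01,-0.07,0.0004,-0.01,0,1],[-0.35,-0.02,-0.13,0.001,-0.02,0,1],[-0.5,-0.02,-0.2,0.0013,-0.03,0,1],[-0.65,-0.03,-0.26,0.0017,-0.04,0,1],[-0.8,-0.04,-0.33,0.002,-0.05,0,1],[-0.95,-0.04,-0.4,0.0026,-0.06,0,1],[-1.1,-0.05,-0.48,0.003,-0.07,0,1],[-1.25,-0.06,-0.55,0.0035,-0.08,0,1],[-1.4,-0.06,-0.62,0.004,-0.09,0,1],[-1.55,-0.07,-0.7,0.0044,-0.1,0,1],[-1.7,-0.08,-0.78,0.005,-0.11,0,1],[-1.84,-0.08,-0.86,0.0052,-0.12,0,1],[-1.98,-0.09,-0.94,0.0057,-0.13,0,1],[-2.12,-0.1,-1.02,0.006,-0.14,0,1],[-2.26,-0.1,-1.11,0.0065,-0.15,0,1],[-2.26,-0.1,-1.11,0.0065,-0.15,0,1]])

```text
clock: 12.45
eef_pos: [555.4, 79.4, 162.8]
tcp_rot: [0.088, 0.686, 0.716, 0.092]
ft_force: [4.2, -0.3, -0.1]
width: 0.112
```

```bash
python3 st.py; python3 - <<'E'
from h import *
s=imaging.capture("side")
cv2.imwrite("pics/d10.png",cv2.resize(s[100:180,310:390],None,fx=7,fy=7,interpolation=2))
E
python3 st.py|head -1
```

```text
t 12.45 p [555.354  79.438 162.847] xaxis yaw 92.47752413962176 z [ 0.251  0.011 -0.968] F [ 4.226 -0.336 -0.077] M [-0.087 -0.588  0.006] w 0.11201313817080101 
q [-0.429  0.387  0.214  2.063 -0.071  0.45   1.434]
t 12.5 p [555.422  79.449 162.879] xaxis yaw 92.47997510365913 z [ 0.251  0.011 -0.968] F [ 3.623 -0.11  -0.74 ] M [-0.059 -0.523 -0.034] w 0.10995501050742713
```

View pics/d10.png

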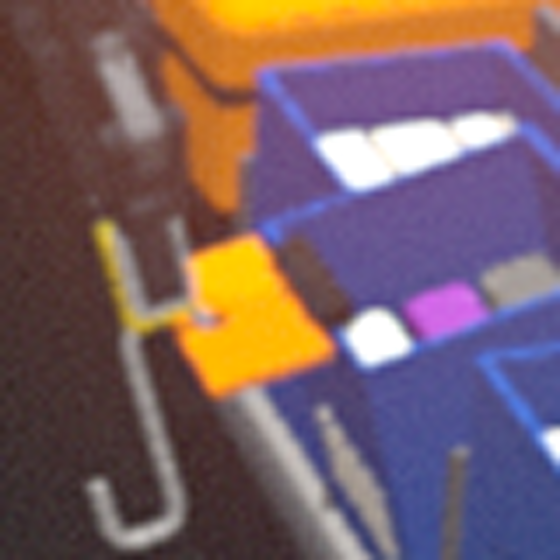

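Joint 6 is nearing its lower limit (0.45, limit 0.19), so I'll stop tilting and finish the pull by translating along the arc, slowing near the stop.

arm_command(plan=[[-0.15,-0.01,-0.08,0,0,0,1],[-0.3,-0.01,-0.17,0,0,0,1],[-0.45,-0.02,-0.26,0,0,0,1],[-0.6,-0.03,-0.35,0,0,0,1],[-0.75,-0.03,-0.44,0,0,0,1],[-0.9,-0.04,-0.54,0,0,0,1],[-1.05,-0.05,-0.64,0,0,0,1],[-1.2,-0.05,-0.75,0,0,0,1],[-1.35,-0.06,-0.86,0,0,0,1],[-1.5,-0.07,-0.97,0,0,0,1],[-1.65,-0.07,-1.09,0,0,0,1],[-1.75,-0.08,-1.17,0,0,0,1],[-1.75,-0.08,-1.17,0,0,0,1]])

```text
clock: 13.8
eef_pos: [537.5, 78.6, 150.9]
tcp_rot: [0.087, 0.686, 0.716, 0.091]
ft_force: [3.3, 0.5, -1.2]
width: 0.107
```

```bash
python3 st.py; python3 - <<'E'
from h import *
s=imaging.capture("side")
cv2.imwrite("pics/d11.png",cv2.resize(s[100:180,310:390],None,fx=7,fy=7,interpolation=2))
E
python3 st.py|head -1
```

```text
t 13.8 p [537.48   78.61  150.922] xaxis yaw 92.4781924604486 z [ 0.25   0.011 -0.968] F [ 3.257  0.469 -1.156] M [-0.087 -0.594 -0.029] w 0.10728187933362532 
q [-0.437  0.383  0.213  2.112 -0.07   0.407  1.426]
t 13.85 p [537.531  78.646 150.971] xaxis yaw 92.48218703035478 z [ 0.25   0.011 -0.968] F [ 3.88   0.267 -0.144] M [-0.07  -0.55  -0.001] w 0.10598273821210445
```

View pics/d11.png

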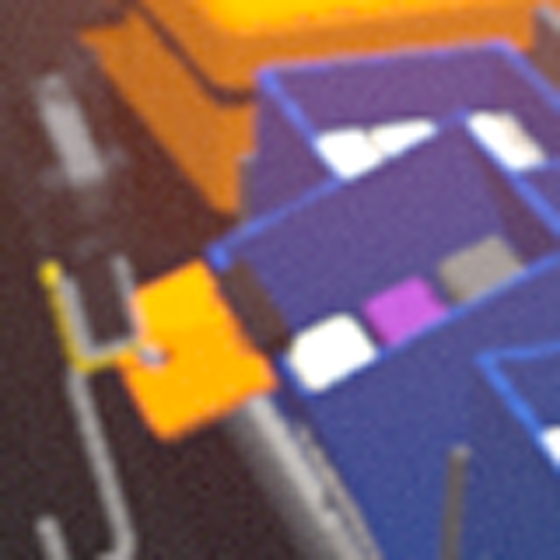

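arm_command(plan=[[-0.05,0,-0.04,0,0,0,1],[-0.12,0,-0.09,0,0,0,1],[-0.19,-0.01,-0.14,0,0,0,1],[-0.26,-0.01,-0.19,0,0,0,1],[-0.32,-0.01,-0.23,0,0,0,1],[-0.32,-0.01,-0.23,0,0,0,1]])

```text
clock: 14.45
eef_pos: [535.8, 78.6, 149.5]
tcp_rot: [0.088, 0.686, 0.716, 0.092]
ft_force: [6.7, -0.5, -0.3]
width: 0.111
```

```bash
python3 st.py|head -1
```

```text
t 14.45 p [535.829  78.604 149.462] xaxis yaw 92.47032646593057 z [ 0.253  0.011 -0.967] F [ 6.679 -0.465 -0.342] M [-0.119 -1.349 -0.091] w 0.11114140936833568
```

```bash
python3 - <<'E'
from h import *
s=imaging.capture("side");t=imaging.capture("top")
cv2.imwrite("pics/s12.png",s);cv2.imwrite("pics/t12.png",t)
cv2.imwrite("pics/d12.png",cv2.resize(s[95:195,300:440],None,fx=5.5,fy=5.5,interpolation=2))
cv2.imwrite("pics/d12t.png",cv2.resize(t[80:200,200:340],None,fx=5,fy=5,interpolation=2))
E
python3 st.py|head -1
```

```text
t 14.55 p [535.845  78.634 149.488] xaxis yaw 92.47136922235465 z [ 0.253  0.011 -0.967] F [ 6.63  -0.475  0.533] M [-0.111 -1.371 -0.076] w 0.11046244250774057
```

View pics/d12.png

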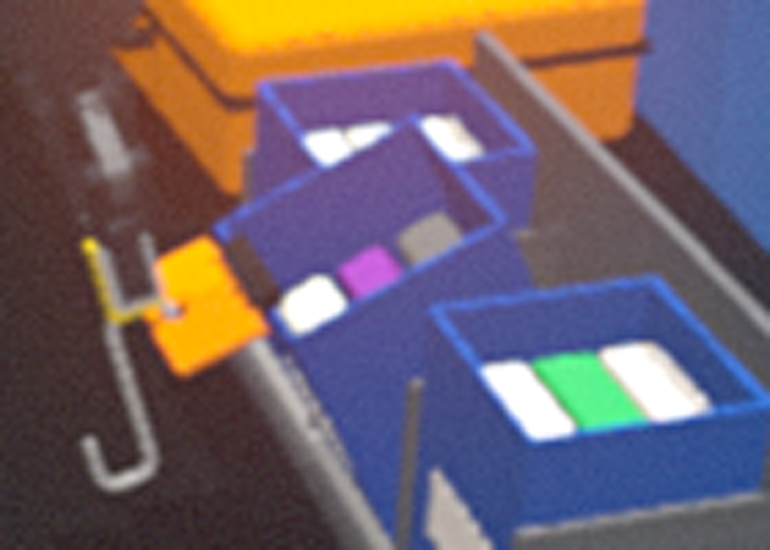

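View pics/d12t.png

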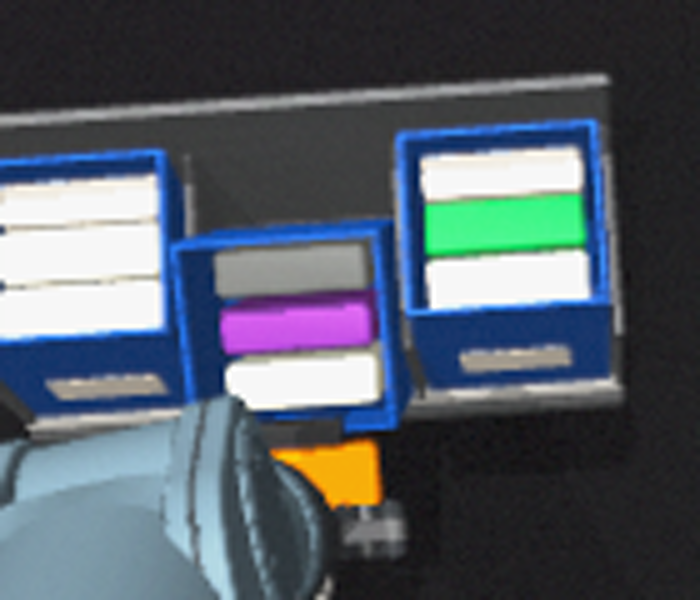

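```bash
python3 - <<'E'
from h import *
y=np.radians(2.5);ex=np.array([np.cos(y),np.sin(y),0]);ez=np.array([0,0,1.])
P0=np.array([643.9,32.9,20.]) # pivot below front right corner
for th in(.36,.38,.40,.42,.44):
    zl=np.cos(th)*ez-np.sin(th)*ex;xl=np.cos(th)*ex+np.sin(th)*ez
    out=[]
    for x in(0,98):
        X=P0+134*zl+x*xl
        u,v=proj("side",X);out+=[round((u-300+.4)*5.5),round((v-95+.4)*5.5)]
        u,v=proj("top",X);out+=[round((u-200+.4)*5),round((v-80+.4)*5)]
    print(th,"front side",out[:2],"top",out[2:4],"back side",out[4:6],"top",out[6:])
E
```

```text
0.36 front side [300, 321] top [392, 419] back side [518, 217] top [376, 223]
0.38 front side [294, 323] top [393, 424] back side [511, 216] top [376, 228]
0.4 front side [288, 326] top [393, 430] back side [504, 215] top [376, 233]
0.42 front side [282, 329] top [393, 435] back side [496, 215] top [376, 239]
0.44 front side [276, 333] top [394, 440] back side [489, 214] top [376, 245]
```

The pixel corners indicate a tilt of about 0.40–0.41. I'll make one more gentle pull, bounded to about 9 N.

arm_command(plan=[[-0.15,-0.01,-0.05,0,0,0,1],[-0.17,-0.01,-0.08,0,0,0,1],[-0.19,-0.01,-0.12,0,0,0,1],[-0.2,-0.01,-0.15,0,0,0,1],[-0.2,-0.01,-0.15,0,0,0,1]])

```text
clock: 15.05
eef_pos: [535.8, 78.7, 149.0]
tcp_rot: [0.09, 0.686, 0.716, 0.094]
ft_force: [6.2, -0.4, 0.3]
width: 0.114
```

```bash
python3 st.py|head -1
```

```text
t 15.05 p [535.761  78.654 149.003] xaxis yaw 92.4569286092191 z [ 0.257  0.012 -0.966] F [ 6.241 -0.397  0.265] M [-0.162 -1.543 -0.121] w 0.11350923995017144
```

arm_command(plan=[[-0.2,-0.01,-0.1,0,0,0,1],[-0.25,-0.01,-0.15,0,0,0,1],[-0.27,-0.01,-0.17,0,0,0,1],[-0.27,-0.01,-0.17,0,0,0,1]])

```text
clock: 15.45
eef_pos: [535.6, 78.6, 148.7]
tcp_rot: [0.091, 0.686, 0.715, 0.096]
ft_force: [8.7, -0.1, 2.3]
width: 0.11
```

```bash
python3 st.py|head -1;  python3 - <<'E'
from h import *
s=imaging.capture("side");t=imaging.capture("top")
a=cv2.imread("pics/s12.png");b=cv2.imread("pics/t12.png")
cv2.imwrite("pics/s13.png",s)
for n,p,q,(x,y,w,h) in(("s",a,s,(335,110,60,50)),("t",b,t,(235,120,50,45))):
    print(n,cv2.phaseCorrelate(np.float32(cv2.cvtColor(p,6)[y:y+h,x:x+w]),np.float32(cv2.cvtColor(q,6)[y:y+h,x:x+w])))
cv2.imwrite("pics/d13.png",cv2.resize(s[95:195,300:440],None,fx=5.5,fy=5.5,interpolation=2))
E
```

```text
t 15.45 p [535.638  78.628 148.711] xaxis yaw 92.43074183733025 z [ 0.263  0.013 -0.965] F [ 8.675 -0.089  2.32 ] M [-0.222 -1.753 -0.078] w 0.11025706201267252 
s ((0.03703543948567045, 0.004235177646531696), 0.9852714796066284)
t ((0.06252095239689837, 0.8366757646943412), 0.847755133734809)
```

View pics/d13.png

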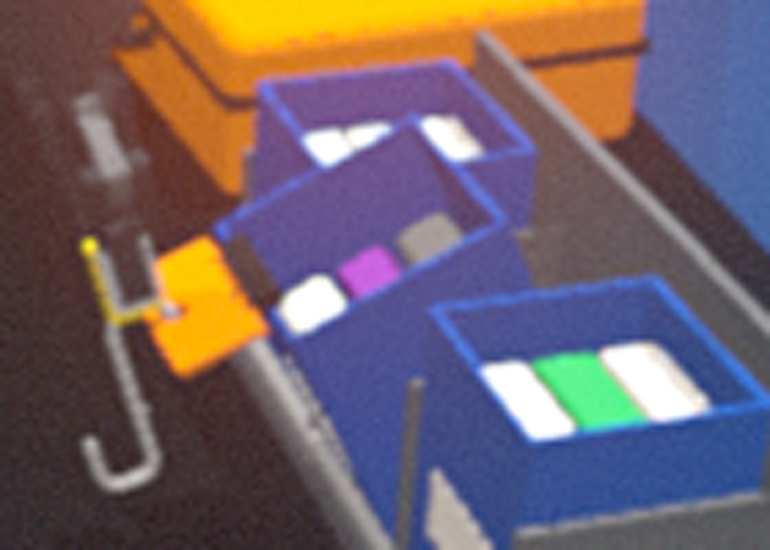

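At 8.7 N the bin did not move (image shift 0.04 px), so it is at its stop. I'll relax the pull, seat the hook a little and read the force.

arm_command(plan=[[0.05,0,0,0,0,0,1],[0.1,0,-0.05,0,0,0,1],[0.1,0,-0.15,0,0,0,1],[0.1,0,-0.2,0,0,0,1],[0.1,0,-0.2,0,0,0,1]])

```text
clock: 16.05
eef_pos: [536.8, 78.6, 146.7]
tcp_rot: [0.091, 0.686, 0.715, 0.096]
ft_force: [3.3, -0.8, 1.6]
width: 0.106
```

```bash
python3 st.py
```

```text
t 16.05 p [536.777  78.628 146.728] xaxis yaw 92.43027648491602 z [ 0.263  0.013 -0.965] F [ 3.338 -0.773  1.575] M [-0.167 -0.703 -0.031] w 0.10583929276130905 
q [-0.439  0.386  0.212  2.127 -0.071  0.376  1.423]
```

arm_command(plan=[[0,0,0,0,0,0,0.85],[0,0,0,0,0,0,0.75],[0,0,0,0,0,0,0.65],[0,0,0,0,0,0,0.6],[0,0,0,0,0,0,0.6],[0,0,0,0,0,0,0.6],[0,0,0,0,0,0,0.6]])

```text
clock: 16.75
eef_pos: [536.7, 78.6, 146.7]
tcp_rot: [0.091, 0.686, 0.715, 0.096]
ft_force: [0.1, 0.1, 0.1]
width: 0.395
```

```bash
python3 st.py; python3 - <<'E'
from h import *
s=imaging.capture("side")
cv2.imwrite("pics/d14.png",cv2.resize(s[95:195,300:440],None,fx=5.5,fy=5.5,interpolation=2))
E
```

```text
t 16.75 p [536.706  78.64  146.68 ] xaxis yaw 92.42939431566221 z [ 0.263  0.013 -0.965] F [0.14  0.056 0.072] M [ 0.011  0.25  -0.016] w 0.3953470997946866 
q [-0.439  0.386  0.212  2.127 -0.071  0.376  1.423]
```

View pics/d14.png

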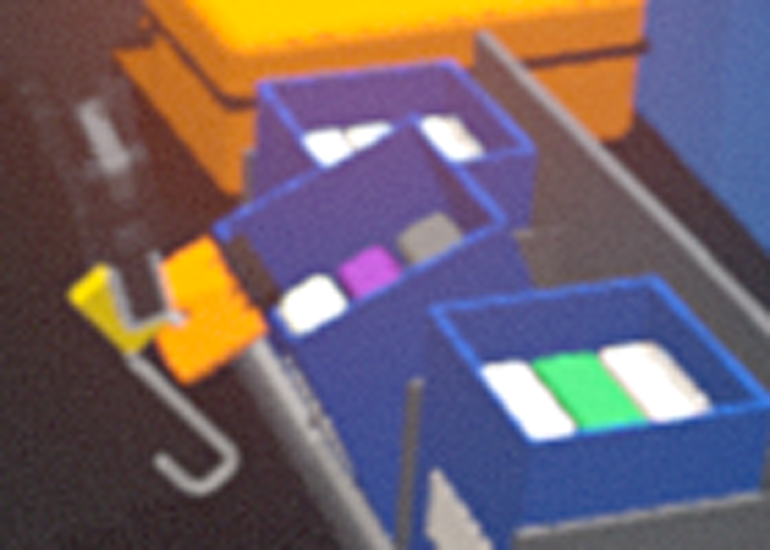

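The hook has swung to hang in the hole, tilted, and the fingers are clear on both sides of the grip. I'll withdraw along the tool axis.

arm_command(plan=[[-0.13,0,0.5,0,0,0,0.6],[-0.4,-0.02,1.5,0,0,0,0.6],[-0.8,-0.04,3,0,0,0,0.6],[-1.3,-0.06,5,0,0,0,0.6],[-2.1,-0.1,8,0,0,0,0.6],[-3,-0.1,11,0,0,0,0.6],[-5,0,14,0,0,0,0.6],[-7,0,15,0,0,0,0.6],[-8,0,15,0,0,0,0.6],[-8,0,15,0,0,0,0.6],[-8,0,15,0,0,0,0.6]])

```text
clock: 17.9
eef_pos: [456.7, 78.5, 296.2]
tcp_rot: [0.091, 0.686, 0.716, 0.096]
ft_force: [0.1, 0.1, 0.2]
width: 0.402
```

```bash
python3 st.py; python3 - <<'E'
from h import *
s=imaging.capture("side");t=imaging.capture("top")
cv2.imwrite("pics/s15.png",s);cv2.imwrite("pics/t15.png",t)
cv2.imwrite("pics/d15.png",cv2.resize(s[110:190,305:385],None,fx=7,fy=7,interpolation=2))
cv2.imwrite("pics/d15t.png",cv2.resize(t[80:200,200:340],None,fx=5,fy=5,interpolation=2))
E
```

```text
t 17.9 p [456.743  78.534 296.249] xaxis yaw 92.43749499082696 z [ 0.262  0.012 -0.965] F [0.141 0.12  0.221] M [-0.059  0.303 -0.041] w 0.40173861935693966 
q [-0.577 -0.008  0.261  2.156  0.106  0.74   1.228]
```

View pics/d15.png

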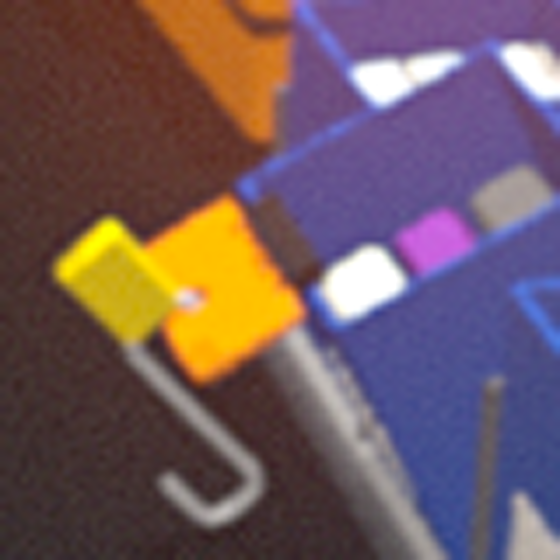

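View pics/d15t.png

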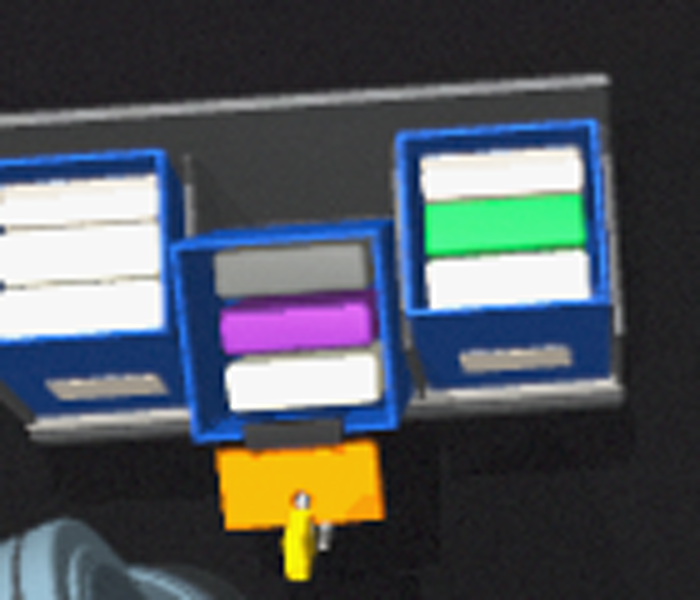

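View pics/s15.png

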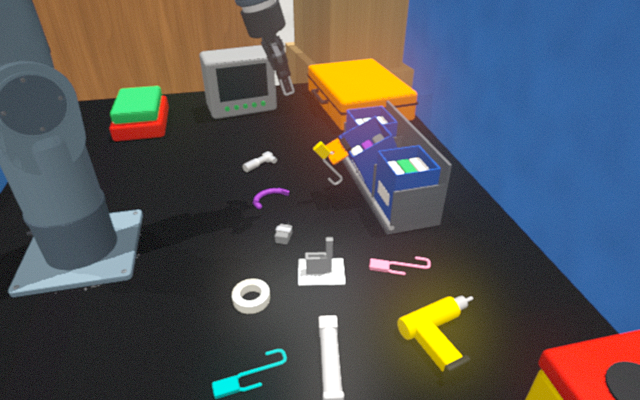

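```bash
python3 - <<'E'
from h import *
y=np.radians(2.5);ex=np.array([np.cos(y),np.sin(y),0]);n=np.array([-np.sin(y),np.cos(y),0]);O=np.array([607.7,81.7,0])
def P(u,v):
    o,d=ray("side",u/7+305-.43,v/7+110-.43);p=o+d*((O-o)@n)/(d@n)-O;return np.array([p@ex,p[2]])
pts={k:P(*v) for k,v in dict(shank_hi=(133,348),shank_lo=(245,458),corner=(262,480),ltip=(165,480),bend_leg=(190,297)).items()}
for k,v in pts.items():print(k,v.round(1))
d=pts["shank_hi"]-pts["shank_lo"];tilt=np.arctan2(-d[0],d[1]);print("tilt",tilt)
# hook frame: shank x=-13; leg x=13,z 77..49.5
zh=np.array([-np.sin(tilt),np.cos(tilt)]);xh=np.array([np.cos(tilt),np.sin(tilt)])
b=pts["shank_hi"]  # on shank at block lower edge z=83
tip=b+26*xh-33.5*zh;bend=b+26*xh-6*zh
for th in(.40,.42,.44):
  zl=np.array([-np.sin(th),np.cos(th)]);xl=np.array([np.cos(th),np.sin(th)])
  L=np.array([34,20])+134*zl
  print(th,"lip",L,"tip",(tip-L)@xl,(tip-L)@zl,"bend",(bend-L)@xl,(bend-L)@zl)
E
```

```text
shank_hi [-69.6 108.8]
shank_lo [-29.2  58.5]
corner [-22.7  48.3]
ltip [-57.9  54.2]
bend_leg [-50.1 125.4]
tilt 0.6770690896291934
0.4 lip [-18.18205787 143.4221732 ] tip -26.701947401828637 -37.0005649669738 bend -34.22423410416051 -10.549379686009143
0.42 lip [-20.63990071 142.353918  ] tip -24.756747819691775 -36.48596086117403 bend -31.748541676753483 -9.88962993639506
0.44 lip [-23.07588832 141.23672287] tip -22.80164586851259 -36.01036107085994 bend -29.260150255983977 -9.279522680023545
```

```bash
python3 - <<'E'
from h import *
a=cv2.imread("pics/s12.png");b=cv2.imread("pics/s15.png");s=imaging.capture("side")
f=lambda i,x,y,w,h:np.float32(cv2.cvtColor(i,6)[y:y+h,x:x+w])
print("bin vs pulled",cv2.phaseCorrelate(f(a,352,112,45,48),f(s,352,112,45,48)))
print("hook vs 0.1s ago",cv2.phaseCorrelate(f(b,308,138,38,48),f(s,308,138,38,48)))
s0=cv2.imread("pics/side0.png")
for n,w in dict(sensor=(270,220,28,28),drill=(392,290,85,85),lary=(312,312,36,85),airway=(248,183,46,30),mount=(238,148,44,28),tape=(228,274,46,42)).items():print(n,cv2.phaseCorrelate(f(s0,*w),f(s,*w))[0])
E
python3 st.py
```

```text
bin vs pulled ((0.5549522884932969, 0.03013835369393192), 1.001572632127338)
hook vs 0.1s ago ((-0.08964188702701392, 0.01504002070420185), 0.9576186353961627)
sensor (-0.1211143387495639, 0.2973396060612572)
drill (-0.015406252867919079, -0.025910376007047375)
lary (-0.07214198474503064, 0.01993180400984329)
airway (-0.010331422190411388, -0.17415036301341402)
mount (0.3441195905992025, 0.11408316354722103)
tape (-0.09311000592827412, 0.4734173225917999)
t 18.05 p [457.067  78.456 296.065] xaxis yaw 92.40635253213495 z [ 0.262  0.012 -0.965] F [-0.042 -0.185  0.201] M [-0.02   0.265 -0.018] w 0.3987958314656807 
q [-0.576 -0.006  0.261  2.155  0.106  0.74   1.228]
```

arm_command(plan=[[0,0,0,0,0,0,0.6],[0,0,0,0,0,0,0.6],[0,0,0,0,0,0,0.6],[0,0,0,0,0,0,0.6],[0,0,0,0,0,0,0.6],[0,0,0,0,0,0,0.6],[0,0,0,0,0,0,0.6],[0,0,0,0,0,0,0.6],[0,0,0,0,0,0,0.6],[0,0,0,0,0,0,0.6]])

```text
clock: 19.05
eef_pos: [457.0, 78.4, 296.0]
tcp_rot: [0.091, 0.686, 0.715, 0.096]
ft_force: [0.1, -0.5, 0.2]
width: 0.398
```

```bash
python3 - <<'E'
from h import *
a=cv2.imread("pics/t12.png");p=cv2.imread("pics/s12.png");b=cv2.imread("pics/s15.png");s=imaging.capture("side");t=imaging.capture("top")
f=lambda i,x,y,w,h:np.float32(cv2.cvtColor(i,6)[y:y+h,x:x+w])
print("top bin vs pulled",cv2.phaseCorrelate(f(a,233,120,50,45),f(t,233,120,50,45)))
print("side bin interior",cv2.phaseCorrelate(f(p,350,130,42,28),f(s,350,130,42,28)))
print("hook vs 1s ago",cv2.phaseCorrelate(f(b,308,138,38,48),f(s,308,138,38,48)))
cv2.imwrite("pics/d16.png",np.hstack([cv2.resize(x[100:190,310:400],None,fx=4.4,fy=4.4,interpolation=2) for x in(p,s)]))
E
```

```text
top bin vs pulled ((-0.10550742273101932, 0.946657054035029), 0.7744350755479601)
side bin interior ((0.45888008689609805, 0.009684042514688684), 1.0267005853299742)
hook vs 1s ago ((-0.2640824737635157, 0.3790774632981275), 0.907573380569617)
```

View pics/d16.png

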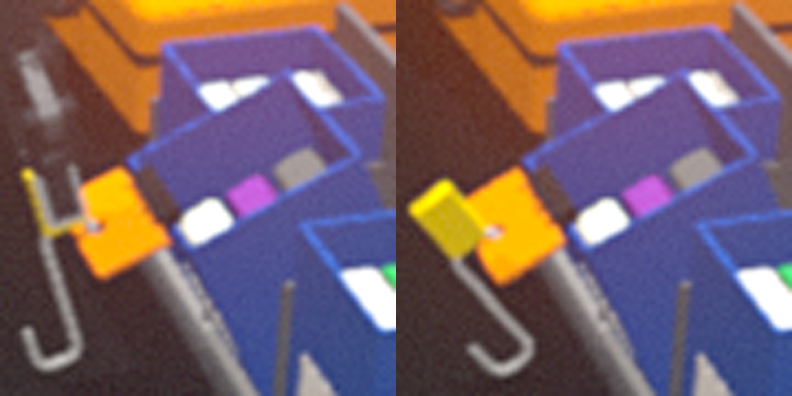

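```bash
python3 -c "
from workcell import workorder
print(workorder.hand_in())"
```

```text
the job is handed in; nothing more can be done
None
```

The middle bin is open at its stop, the yellow-grip S-hook hangs released in the tab's hole, and the job is handed in at about 19 s of the 61 s allowed.

I lifted the hook clear of its holder. I then lowered its leg through the hole with no measurable tab push, about 28 mm deep. Pulling the bin forward took about 3–6 N. At the end it did not move at 8.7 N, so I took that as the stop, then released the hook and backed the arm away.

**Last checks:**
- **Hook:** it hangs with its leg in the hole, at rest to within about 0.5 px over 1 s. The tip is about 36 mm below the tab's top face, and the top of the leg is about 9–10 mm below it (limit 14 mm). The hook leans about 0.68 rad, more than the bin's tilt.
- **Bystanders:** all six moved less than 0.5 px in the side view, so they stayed where they were.
- **Robot:** it touches nothing, with wrist force about zero.

**Checks that did not fully agree:**
- **Bin tilt:** the pictures put it at about 0.40–0.41 rad rather than 0.44, with rough corner pixels. I relied on the firm stop instead.
- **Bin position after release:** image matching gave shifts of 0.5–0.9 px against the pulled position. The bin's corners looked unchanged to within about 1 px of an enlarged crop.

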